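Unlock and start the ring cleaner

TASK

Start the small ultrasonic jewellery cleaner on the table: slide the child-lock tab on its top fully aside, then press the button that the tab was covering all the way down. Leave the tab aside, and do not press the other button, the one that was uncovered from the start.

Things in the scene. Friction and masses are not known exactly. Their poses are not given: they have to be found in the camera images.
- cleaner: The ultrasonic cleaner: white and grey box, 140 x 176 x 70 mm (its x, y, z), fixed to the table; origin at the centre of its underside on the table. x points from the control row (front half of the top) to the steel tank lid (rear half; its handle rises to 96 mm above the table), y along the control row the way the tab slides open, z up.
- tab_fin (a point): Centre of the grip fin on the grey child-lock tab, 101 mm above the table; axes as the cleaner's. Fin 30 (x) x 10 thick (y) x 22 mm high, top 112 mm above the table, upright on the middle of a hood 44 (x) x 40 (y) mm whose flat top is 90 mm above the table. Push the fin to +y from its -y side, or pinch it across y. Slides with 2 N friction, stays where left.
- lock_tab (a joint): Travel of the tab along the cleaner's +y, m: 0 = shut, its hood centred over the start button; 0.048 = fully aside at its stop, the hood's edge then 28 mm from the button's centre. Starts near shut.
- start_button_top (a point): Centre of the top face of the start button, under the hood: a bare metal disc 26 mm across in a grey collar, top 82 mm above the table when up (12 mm above the deck); at x = -40, y = -38 mm from the cleaner's centre. The point goes down with the button. The tank lid's edge is 32 mm off in +x.
- start_button (a joint): Press of the start button, m: 0 = up, 0.006 = all the way down. Takes about 3 N and stays down where it is pressed; it does not spring back.
- other_button (a joint): Press of the other button, m: 0 = up, 0.006 = down. Same kind and size, never covered, in the same row 100 mm from the start button along the cleaner's +y. To be left up.

How it is judged:
On the way, in this order (a step that is already met when the one before it is completed fails the run):
1. the child-lock tab is slid aside, the button under it still up (value of joint lock_tab above 0.04 m and value of joint start_button below 0.002 m), for 0.1 s.
2. the uncovered start button is pressed down (value of joint start_button above 0.0045 m and value of joint lock_tab above 0.04 m), for 0.1 s.
At the end, for the whole second after the job is handed in: The start button is down (at least 4.5 of its 6 mm), the tab is still aside (at least 40 of its 48 mm), and the other button is up (less than 3 mm down) (all of step 2 and value of joint other_button below 0.003 m); the robot touches nothing.
It fails at once if the other button is pressed (value of joint other_button above 0.003 m).
It also fails if it takes over 34 s, if anything falls off the work surface, if the arm or the gripper's body presses on something with over 40 N, if the wrist force passes 120 N, or if a joint passes its speed limit or range.

ROBOT

A 7-joint arm with a two-finger parallel gripper is mounted at the origin on a cart in front of the work surface, level with it; the furniture and walls round the work are solid. World frame = base frame: x ahead of the robot, y to its left, z up, the work surface at z = 0. Lengths are in m, angles in rad, forces in N, time in s.
With the tool pointing down it reaches from about 0.4 to 0.85 m from the base axis. Payload 4.5 kg.
Tool frame: the origin (TCP) lies on the centre line of the jaws, within the pads' length; the fingertips stand 8 mm ahead of it and the grasp point (between the pads) lies 11 mm behind it (r.finger_overhang is the x of the fingertips in the tool frame, in m); x points along the fingers, y is the direction in which the jaws open and shut, and the axes are right-handed (so a half turn about x gives the same grasp; the last joint's range is limited). The gripper opens to 88 mm and grips with 3 to 60 N. Pads are 18 mm wide; open, the fingers measure 123 mm over their backs; the gripper's body (75 mm by 187 mm) begins 45 mm behind the grasp point.
Start: joints at [-1.196, 0.689, -0.195, 1.565, 0.157, 0.902, -0.215], TCP at [0.209, 0.589, 0.247] pointing down, gripper open.
Joint ranges: [-3.01, 3.01], [-0.46, 2.08], [-1.47, 1.51], [0.13, 2.56], [-1, 4.14], [0.04, 2.09], [-2.66, 2.66]. Speed limits (rad/s): [2.57, 2.57, 3.14, 3.14, 3.14, 3.14, 3.14].

INTERFACE

Orientations are given as a unit quaternion [x, y, z, w].
In Python, from bench import r gives the robot as it stands.
- The arm moves only by the tool play_rows, never from a script. Its argument "motion" is a list of rows, each an object of numbers: "dx", "dy", "dz": the shift along the tool's x, y, z in m; "ax", "ay", "az": the turn, a rotation vector about the tool's x, y, z in degrees. In form: [{"dx": .., "dy": .., "dz": .., "ax": .., "ay": .., "az": ..}, ...]. A call has 1 to 12 rows; each row is the pose to reach, as a shift and turn from the pose measured when the call began, along the tool's axes at that moment; what a row does not reach only later rows make up. A row lasts 1/12 s, in which the tool goes at most 41.7 mm and 7.16 degrees, less where a joint would pass 70% of its speed; a pose out of reach is approached as far as the arm can. A call with a gripper value outside its range is refused whole. "claw" is the opening, from 0 (shut) to 1 (fully open), set as the call begins (left out, the last holds). The fingers move at their own pace and stop on an object; "grip_force" is the grip in N (left out, the last holds). Time passes only in rows, so rows that repeat a pose let the fingers close. It gives the time, the measured TCP pose, the force and the opening at its end, in the units of the state.
- r.state(): the state, without advancing time (a new reading comes with each control period).
- r.snapshot(name): name is "scene" or "top" or "wrist"; returns the picture (384x512x3 uint8, red, green, blue); there is no depth.
- r.calibration(name): a dict with "K" (3x3 intrinsics, pixels), "k1" (the pictures are not rectified: a ray, as slopes to the right and down, at radius r is drawn at 1 + k1 r^2 times it, then the intrinsics apply), "world_to_cam" (4x4, takes a point from world to camera coordinates). Camera axes: x right, y down, z forward; pixel columns grow to the right and rows downward; lengths in m; the calibration is good to about 2 mm. A picture is of the moment at which its call begins: read the wrist's pose just before it. calibration takes no time and is no camera call; for the wrist camera it gives the pose at the moment of the call.
- r.close_job(): hands the job in, once; it reports no verdict.
The state is a dict: "time_s": time; "qpos": joint angles; "qd": joint speeds; "joint_torque": joint torques, N m; "tcp_pos": TCP position; "eef_rot": TCP orientation; "force": force on the tool from outside, world axes, zero at the start; "wrist_torque": the same for the moment, N m; "width": finger opening in m.
Only numpy, scipy, OpenCV 4.12 (cv2) and the standard library are available. Lean on these libraries where they do the work, as an engineer would, in place of code of your own. Each camera call takes 0.05 s, during which the arm holds its last target.

## Working session

There is one attempt and no reset: what is moved stays moved. The work goes in short steps, Python scripts to look and compute and a tool call to move; the robot and the scene stay as the last step left them, time stands still between calls to the robot, and variables do not carry over. Pictures are saved under pics/ and viewed, and the job is handed in when it is done.

Besides the shell and the picture viewer there is one more tool, called after ">>>" by a JSON object that holds its "name" and its "arguments". play_rows: Moves the arm, as the interface text tells. Its arguments: {"type":"object","properties":{"motion":{"type":"array"},"claw":{"type":"number"},"grip_force":{"type":"number"}},"required":["motion"]}

```bash
ls; mkdir -p pics; python3 - <<'E'
from bench import r
import cv2
for n in("scene","top","wrist"):
    c=r.calibration(n); print(n,c)
    cv2.imwrite(f"pics/{n}0.png",cv2.cvtColor(r.snapshot(n),cv2.COLOR_RGB2BGR))
print(r.state(), r.finger_overhang)
E
```

```text
pics
scene {'K': array([[454.85858112,   0.        , 250.19106449],
       [  0.        , 454.85858112, 192.409249  ],
       [  0.        ,   0.        ,   1.        ]]), 'k1': -0.02811829591037368, 'world_to_cam': array([[ 0.78860159, -0.61477029,  0.0128462 , -0.32447847],
       [-0.32965771, -0.44032194, -0.83513016,  0.33109908],
       [ 0.51906967,  0.65435012, -0.54990235,  0.50594603],
       [ 0.        ,  0.        ,  0.        ,  1.        ]])}
top {'K': array([[400.41416295,   0.        , 252.04533789],
       [  0.        , 400.41416295, 191.5712293 ],
       [  0.        ,   0.        ,   1.        ]]), 'k1': -0.05815764969053284, 'world_to_cam': array([[ 0.00491007, -0.9999301 ,  0.0107553 ,  0.16577557],
       [-0.9955463 , -0.00590057, -0.09408903,  0.50973944],
       [ 0.09414592, -0.01024541, -0.99550569,  0.89375798],
       [ 0.        ,  0.        ,  0.        ,  1.        ]])}
wrist {'K': array([[279.43902835,   0.        , 255.96567898],
       [  0.        , 279.43902835, 192.47273981],
       [  0.        ,   0.        ,   1.        ]]), 'k1': -0.0638178
[... 251 characters left out ...]
     ,  1.        ]])}
{'time_s': 0.15, 'qpos': array([-1.19620758,  0.68981305, -0.19455765,  1.56605518,  0.15725158,
        0.90250493, -0.21505705]), 'qd': array([-0.00232562, -0.00424696, -0.0004643 , -0.00355895,  0.00234399,
       -0.00033662,  0.00019438]), 'joint_torque': array([-2.25702047e-04, -5.27863419e+01, -1.26840111e+00, -1.53586489e+01,
       -5.25868696e-02,  3.88612665e-03,  9.32208695e-05]), 'tcp_pos': array([0.20874779, 0.58862701, 0.24609477]), 'eef_rot': array([ 0.11938284,  0.69694076, -0.1203602 ,  0.69680322]), 'force': array([ 0.04251018,  0.94072367, -0.10667984]), 'wrist_torque': array([0.04191058, 0.00202414, 0.0326396 ]), 'width': 0.08829559254120876} 0.008
```

View pics/scene0.png

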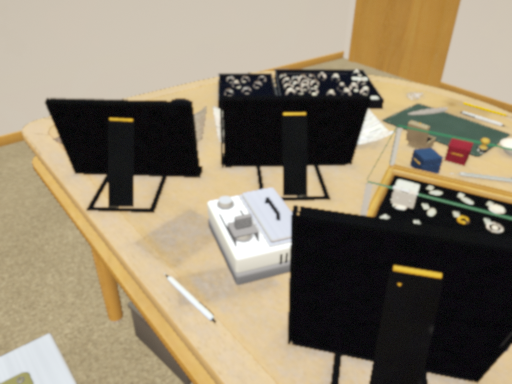

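View pics/top0.png

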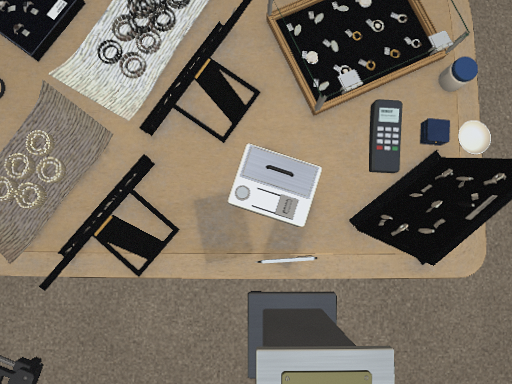

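View pics/wrist0.png

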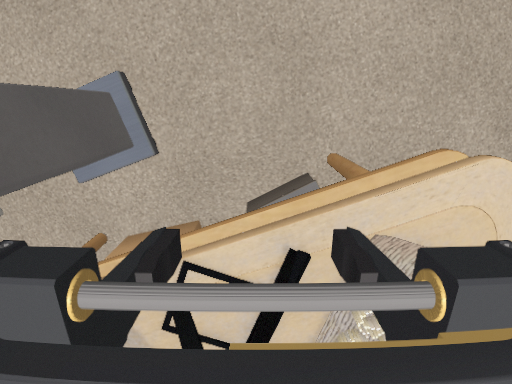

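The top view shows the cleaner at about px (276,185), with the fin and hood near (286,206) and the bare button near (243,192). The scene view shows it at about (250,230). I'll enlarge both.

```bash
python3 - <<'E'
import cv2
a=cv2.imread("pics/top0.png")[130:240,215:335]; b=cv2.imread("pics/scene0.png")[180:285,195:305]
cv2.imwrite("pics/top0z.png",cv2.resize(a,None,fx=6,fy=5.4*6/5.4,interpolation=cv2.INTER_CUBIC)[:600])
cv2.imwrite("pics/scene0z.png",cv2.resize(b,None,fx=5.5,fy=5.5,interpolation=cv2.INTER_CUBIC))
E
```

```text
(no output)
```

View pics/top0z.png

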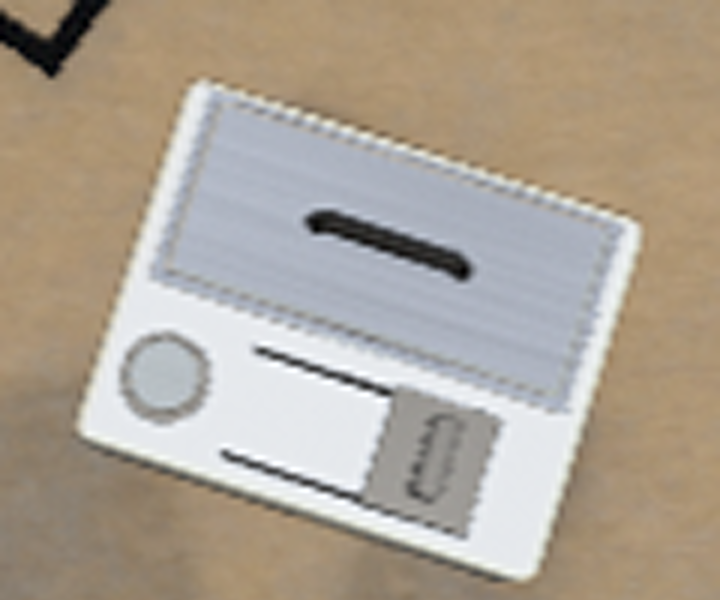

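View pics/scene0z.png

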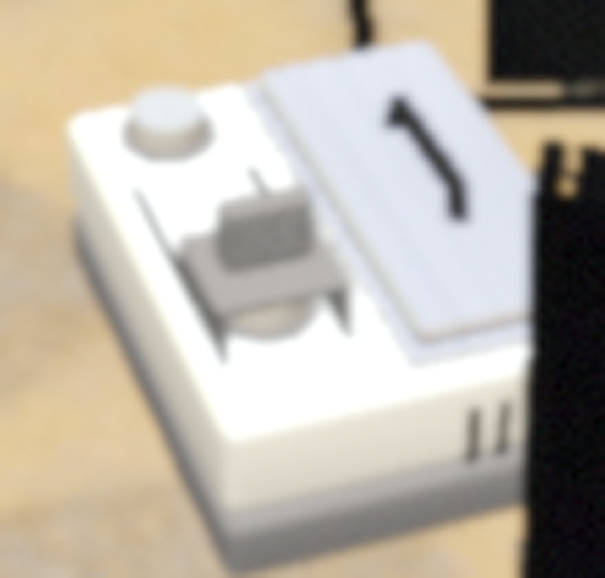

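Enlarged, the top view shows:
- other button centre at zoom (165,376)
- hood corners at about (397,387), (500,418), (466,537) and (362,500)
- deck corners at about (203,80), (640,222), (530,580) and (80,437)

In the scene view, the other button's top centre is at zoom (170,107), and the fin's top corners are at about (222,200), (298,186), (312,200) and (232,210). I'll triangulate these.

```bash
cat > h.py <<'E'
import numpy as np,cv2
from bench import r
def ray(c,u,v):
    K=c["K"];d=np.array([(u-K[0,2])/K[0,0],(v-K[1,2])/K[1,1]])
    p=d.copy()
    for _ in range(20): p=d/(1+c["k1"]*(p@p))
    T=c["world_to_cam"];R=T[:3,:3];o=-R.T@T[:3,3];w=R.T@np.array([p[0],p[1],1]);return o,w/np.linalg.norm(w)
def onz(c,u,v,z):
    o,w=ray(c,u,v);return o+w*(z-o[2])/w[2]
def tri(c1,p1,c2,p2):
    o1,w1=ray(c1,*p1);o2,w2=ray(c2,*p2)
    s=np.linalg.lstsq(np.stack([w1,-w2],1),o2-o1,rcond=None)[0]
    a=o1+s[0]*w1;b=o2+s[1]*w2;return (a+b)/2,np.linalg.norm(a-b)
def proj(c,P):
    q=c["world_to_cam"]@np.append(P,1);p=q[:2]/q[2];p=p*(1+c["k1"]*(p@p));return p*[c["K"][0,0],c["K"][1,1]]+[c["K"][0,2],c["K"][1,2]]
def pose(cx,cy,yaw):
    c,s=np.cos(yaw),np.sin(yaw);return lambda x,y,z:np.array([cx+c*x-s*y,cy+s*x+c*y,z])
E
python3 - <<'E'
from h import *
T=r.calibration("top");S=r.calibration("scene")
zt=lambda x,y:((x+.5)/6-.5+215,(y+.5)/6-.5+130)
zs=lambda x,y:((x+.5)/5.5-.5+195,(y+.5)/5.5-.5+180)
print("other",tri(T,zt(165,376),S,zs(170,107)),onz(T,*zt(165,376),.082),onz(S,*zs(170,107),.082))
D=np.array([onz(T,*zt(*p),.07) for p in[(203,80),(640,222),(530,580),(80,437)]])
print("deck",D.round(4).tolist(),"sides",[np.linalg.norm(D[i]-D[(i+1)%4]).round(4) for i in range(4)],D.mean(0))
e=(D[0]-D[1])+(D[3]-D[2]);f=(D[0]-D[3])+(D[1]-D[2]);print("yaw",np.arctan2(-e[0],e[1]),np.arctan2(f[1],f[0]))
H=np.array([onz(T,*zt(*p),.09) for p in[(397,387),(500,418),(466,537),(362,500)]])
print("hood",H.round(4).tolist(),[np.linalg.norm(H[i]-H[(i+1)%4]).round(4) for i in range(4)],H.mean(0))
print("hood tri",[tri(T,zt(*p),S,zs(*q)) for p,q in[((362,500),(180,245))]])
E
```

```text
other (array([0.50116224, 0.19068658, 0.08339183]), np.float64(0.0009138009109394506)) [0.50168111 0.19046651 0.082     ] [0.50191427 0.19257336 0.082     ]
deck [[0.6118, 0.1775, 0.07], [0.5604, 0.0175, 0.07], [0.4298, 0.0587, 0.07], [0.4805, 0.2212, 0.07]] sides [np.float64(0.1681), np.float64(0.1369), np.float64(0.1702), np.float64(0.1384)] [0.52062217 0.11872217 0.07      ]
yaw -0.30683182968326883 -0.31348193592427087
hood [[0.4975, 0.1082, 0.09], [0.4867, 0.0718, 0.09], [0.4446, 0.084, 0.09], [0.4575, 0.1207, 0.09]] [np.float64(0.038), np.float64(0.0438), np.float64(0.0388), np.float64(0.0419)] [0.47158733 0.09616952 0.09      ]
hood tri [(array([0.45657711, 0.12113345, 0.0878738 ]), np.float64(0.002334369225735802))]
```

```bash
cat >> h.py <<'E'
from scipy.spatial.transform import Rotation as Ro
CX,CY,YAW=.5206,.1187,-.306
def go(x,y,z,yaw=None):
    "tip target in cleaner coords x,y and fingertip height z -> tool shift"
    yaw=YAW if yaw is None else yaw
    P=pose(CX,CY,yaw)(x,y,z+.008); s=r.state(); R=Ro.from_quat(s["eef_rot"])
    cy=np.array([-np.sin(yaw),np.cos(yaw),0]); 
    if R.as_matrix()[:,1]@cy<0: cy=-cy
    X=np.array([0,0,-1.]);Rt=Ro.from_matrix(np.stack([X,cy,np.cross(X,cy)],1))
    print("target",P.round(4),"d",(R.inv().apply(P-s["tcp_pos"])*1000).round(1),"mm; turn",np.degrees((R.inv()*Rt).as_rotvec()).round(2))
    print("t",s["time_s"],"tcp",s["tcp_pos"].round(4),"F",s["force"].round(2),"w",round(s["width"],4))
E
python3 - <<'E'
from h import *
print(Ro.from_quat(r.state()["eef_rot"]).as_matrix().round(3))
go(-.04,-.07,.26)
E
```

```text
[[-0.     0.334  0.943]
 [-0.001  0.943 -0.334]
 [-1.    -0.001  0.   ]]
target [0.4614 0.064  0.268 ] d [ -21.3 -410.1  413.4] mm; turn [-1.99  0.    0.08]
t 0.15 tcp [0.2087 0.5886 0.2461] F [ 0.04  0.94 -0.11] w 0.0883
```

>>> {"name": "play_rows", "arguments": {"motion": [{"dx": -0.04}, {"dx": -0.08}, {"dx": -0.08, "dy": -0.03, "dz": 0.02}, {"dx": -0.08, "dy": -0.06, "dz": 0.04}, {"dx": -0.08, "dy": -0.09, "dz": 0.06}, {"dx": -0.08, "dy": -0.12, "dz": 0.08}, {"dx": -0.08, "dy": -0.15, "dz": 0.1}, {"dx": -0.08, "dy": -0.18, "dz": 0.13}, {"dx": -0.08, "dy": -0.2, "dz": 0.16}, {"dx": -0.08, "dy": -0.22, "dz": 0.19}, {"dx": -0.08, "dy": -0.24, "dz": 0.22}, {"dx": -0.08, "dy": -0.26, "dz": 0.25}], "claw": 0}}

```text
invalid input
```

```bash
python3 - <<'E'
from h import *
go(-.04,-.07,.24)
E
```

```text
target [0.4614 0.064  0.248 ] d [  -1.3 -410.1  413.4] mm; turn [-1.99  0.    0.08]
t 0.15 tcp [0.2087 0.5886 0.2461] F [ 0.04  0.94 -0.11] w 0.0883
```

>>> {"name": "play_rows", "arguments": {"motion": [{"dx": -0.04, "dy": 0, "dz": 0, "ax": 0, "ay": 0, "az": 0}, {"dx": -0.08, "dy": 0, "dz": 0, "ax": 0, "ay": 0, "az": 0}, {"dx": -0.08, "dy": -0.03, "dz": 0.02, "ax": 0, "ay": 0, "az": 0}, {"dx": -0.08, "dy": -0.06, "dz": 0.04, "ax": 0, "ay": 0, "az": 0}, {"dx": -0.08, "dy": -0.09, "dz": 0.06, "ax": 0, "ay": 0, "az": 0}, {"dx": -0.08, "dy": -0.12, "dz": 0.08, "ax": 0, "ay": 0, "az": 0}, {"dx": -0.08, "dy": -0.15, "dz": 0.1, "ax": 0, "ay": 0, "az": 0}, {"dx": -0.08, "dy": -0.18, "dz": 0.13, "ax": 0, "ay": 0, "az": 0}, {"dx": -0.08, "dy": -0.2, "dz": 0.16, "ax": 0, "ay": 0, "az": 0}, {"dx": -0.08, "dy": -0.22, "dz": 0.19, "ax": 0, "ay": 0, "az": 0}, {"dx": -0.08, "dy": -0.24, "dz": 0.22, "ax": 0, "ay": 0, "az": 0}, {"dx": -0.08, "dy": -0.26, "dz": 0.25, "ax": 0, "ay": 0, "az": 0}], "claw": 0, "grip_force": 20}}

```text
time_s: 1.15
tcp_pos: [0.3582, 0.2584, 0.3265]
eef_rot: [0.119, 0.697, -0.12, 0.697]
force: [0.4, 0.4, 0.2]
width: 0.0103
```

```bash
python3 - <<'E'
from h import *
go(-.04,-.07,.24)
E
```

```text
target [0.4614 0.064  0.248 ] d [  78.8 -148.7  162.2] mm; turn [-1.98  0.01  0.08]
t 1.15 tcp [0.3582 0.2584 0.3265] F [0.39 0.39 0.16] w 0.0103
```

>>> {"name": "play_rows", "arguments": {"motion": [{"dx": 0, "dy": -0.03, "dz": 0.03, "ax": -2, "ay": 0, "az": 0}, {"dx": 0, "dy": -0.06, "dz": 0.06, "ax": -2, "ay": 0, "az": 0}, {"dx": 0, "dy": -0.09, "dz": 0.09, "ax": -2, "ay": 0, "az": 0}, {"dx": 0.015, "dy": -0.12, "dz": 0.12, "ax": -2, "ay": 0, "az": 0}, {"dx": 0.045, "dy": -0.14, "dz": 0.14, "ax": -2, "ay": 0, "az": 0}, {"dx": 0.079, "dy": -0.149, "dz": 0.15, "ax": -2, "ay": 0, "az": 0}, {"dx": 0.079, "dy": -0.149, "dz": 0.162, "ax": -2, "ay": 0, "az": 0}, {"dx": 0.079, "dy": -0.149, "dz": 0.162, "ax": -2, "ay": 0, "az": 0}, {"dx": 0.079, "dy": -0.149, "dz": 0.162, "ax": -2, "ay": 0, "az": 0}]}}

```text
time_s: 1.9
tcp_pos: [0.4612, 0.064, 0.2477]
eef_rot: [0.107, 0.699, -0.108, 0.699]
force: [-0.5, 0.4, 0.2]
width: 0.0005
```

```bash
python3 - <<'E'
from h import *
c=r.calibration("wrist"); im=r.snapshot("wrist")
np.save("w1.npy",c,allow_pickle=True)
cv2.imwrite("pics/wrist1.png",im[:,:,::-1])
cv2.imwrite("pics/top1.png",cv2.resize(r.snapshot("top")[130:240,215:335,::-1],None,fx=5,fy=5,interpolation=cv2.INTER_CUBIC))
go(-.04,-.07,.094)
P=pose(CX,CY,YAW)
print({k:proj(c,P(*v)).round(1).tolist() for k,v in dict(fin=(-.04,-.038,.112),h1=(-.018,-.018,.09),h2=(-.018,-.058,.09),h3=(-.062,-.058,.09),h4=(-.062,-.018,.09),ob=(-.04,.062,.082)).items()})
E
```

```text
target [0.4614 0.064  0.102 ] d [146.5  -0.7   0.5] mm; turn [0.12 0.06 0.02]
t 2.0 tcp [0.461  0.0649 0.2485] F [-0.61 -0.07  0.39] w 0.0003
{'fin': [287.8, 184.1], 'h1': [302.9, 198.0], 'h2': [267.1, 198.0], 'h3': [267.6, 158.8], 'h4': [304.9, 158.9], 'ob': [373.1, 177.3]}
```

View pics/wrist1.png

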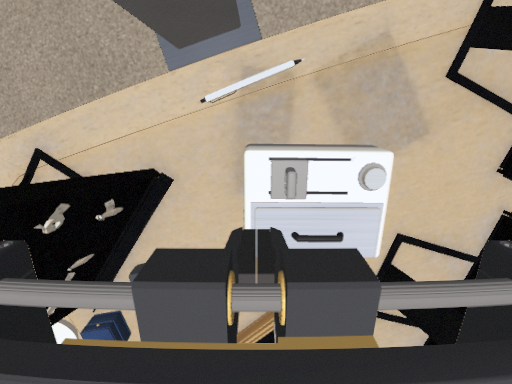

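View pics/top1.png

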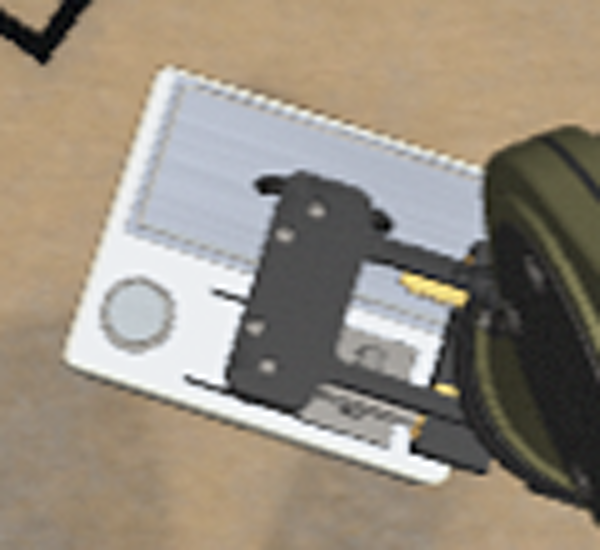

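The wrist view shows the hood at about px 271–307 × 159–199, the fin top at (291,183) and the other button at (372,177). My pose predicted (288,184) for the fin and (373,177) for the button. They agree if the tab already stands about 3 mm open. The fingers are on the fin's −y side, so I'll go down there.

>>> {"name": "play_rows", "arguments": {"motion": [{"dx": 0.035, "dy": -0.001, "dz": 0, "ax": 0, "ay": 0, "az": 0}, {"dx": 0.07, "dy": -0.001, "dz": 0, "ax": 0, "ay": 0, "az": 0}, {"dx": 0.1, "dy": -0.001, "dz": 0, "ax": 0, "ay": 0, "az": 0}, {"dx": 0.12, "dy": -0.001, "dz": 0, "ax": 0, "ay": 0, "az": 0}, {"dx": 0.135, "dy": -0.001, "dz": 0, "ax": 0, "ay": 0, "az": 0}, {"dx": 0.144, "dy": -0.001, "dz": 0, "ax": 0, "ay": 0, "az": 0}, {"dx": 0.144, "dy": -0.001, "dz": 0, "ax": 0, "ay": 0, "az": 0}]}}

```text
time_s: 2.58
tcp_pos: [0.4602, 0.0649, 0.104]
eef_rot: [0.106, 0.699, -0.107, 0.699]
force: [-1.2, -0.1, -0.8]
width: 0.0007
```

```bash
python3 - <<'E'
from h import *
c=r.calibration("wrist")
cv2.imwrite("pics/wrist2.png",r.snapshot("wrist")[:,:,::-1])
cv2.imwrite("pics/scene2.png",cv2.resize(r.snapshot("scene")[150:285,170:330,::-1],None,fx=4,fy=4,interpolation=cv2.INTER_CUBIC))
go(-.04,-.0125,.096)
E
```

```text
target [0.4787 0.1188 0.104 ] d [ 1.4 57.   0.6] mm; turn [ 0.18  0.11 -0.03]
t 2.6833 tcp [0.4611 0.0646 0.1054] F [-0.57 -0.07  0.94] w 0.0004
```

View pics/wrist2.png

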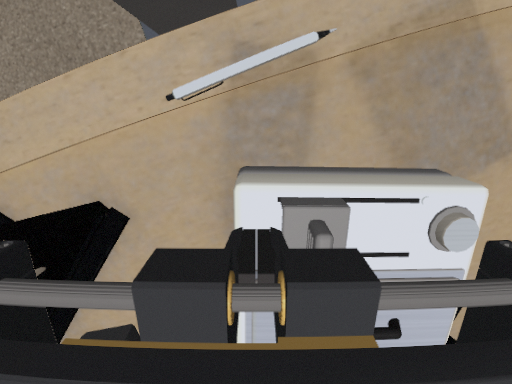

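View pics/scene2.png

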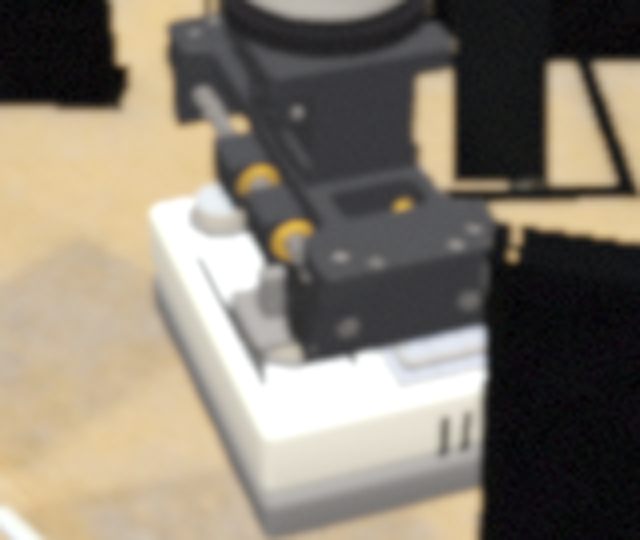

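The fingertips are at px (257,235), beside the fin at (320,235) and on its −y side. I'll start pushing along +y.

>>> {"name": "play_rows", "arguments": {"motion": [{"dx": 0.001, "dy": 0.008, "dz": 0, "ax": 0, "ay": 0, "az": 0}, {"dx": 0.001, "dy": 0.014, "dz": 0, "ax": 0, "ay": 0, "az": 0}, {"dx": 0.001, "dy": 0.02, "dz": 0, "ax": 0, "ay": 0, "az": 0}, {"dx": 0.001, "dy": 0.026, "dz": 0, "ax": 0, "ay": 0, "az": 0}, {"dx": 0.001, "dy": 0.032, "dz": 0, "ax": 0, "ay": 0, "az": 0}, {"dx": 0.001, "dy": 0.038, "dz": 0, "ax": 0, "ay": 0, "az": 0}, {"dx": 0.001, "dy": 0.044, "dz": 0, "ax": 0, "ay": 0, "az": 0}, {"dx": 0.001, "dy": 0.048, "dz": 0, "ax": 0, "ay": 0, "az": 0}, {"dx": 0.001, "dy": 0.05, "dz": 0, "ax": 0, "ay": 0, "az": 0}, {"dx": 0.001, "dy": 0.05, "dz": 0, "ax": 0, "ay": 0, "az": 0}]}}

```text
time_s: 3.52
tcp_pos: [0.4763, 0.1133, 0.1043]
eef_rot: [0.107, 0.698, -0.106, 0.7]
force: [0.5, 0.2, 0.2]
width: 0.0003
```

```bash
python3 - <<'E'
from h import *
cv2.imwrite("pics/wrist3.png",r.snapshot("wrist")[:,:,::-1])
c=r.calibration("wrist");P=pose(CX,CY,YAW)
print([proj(c,P(-.062,y,.09)).round(1).tolist() for y in (-.018,.022,.03)])
go(-.04,-.0125,.096)
E
```

```text
[[257.2, 203.3], [326.1, 203.6], [339.7, 203.7]]
target [0.4787 0.1188 0.104 ] d [0.2 6.2 0.9] mm; turn [ 0.24  0.1  -0.08]
t 3.5667 tcp [0.476  0.1132 0.1042] F [-0.81  0.54  0.67] w 0.0004
```

View pics/wrist3.png

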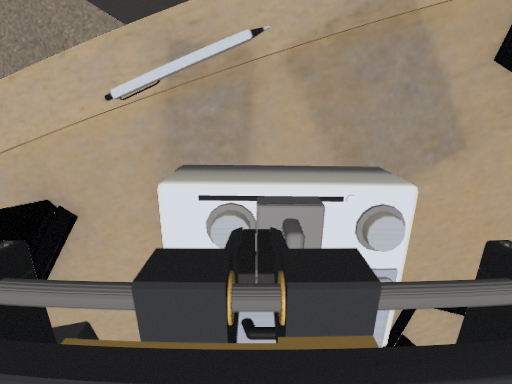

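The start button is now visible at (231,225). The hood's front edge spans px 257–322, which puts the tab at about 38 mm. It needs roughly 10 mm more.

>>> {"name": "play_rows", "arguments": {"motion": [{"dx": 0, "dy": 0.004, "dz": 0.001, "ax": 0, "ay": 0, "az": 0}, {"dx": 0, "dy": 0.007, "dz": 0.001, "ax": 0, "ay": 0, "az": 0}, {"dx": 0, "dy": 0.009, "dz": 0.001, "ax": 0, "ay": 0, "az": 0}, {"dx": 0, "dy": 0.011, "dz": 0.001, "ax": 0, "ay": 0, "az": 0}, {"dx": 0, "dy": 0.012, "dz": 0.001, "ax": 0, "ay": 0, "az": 0}, {"dx": 0, "dy": 0.012, "dz": 0.001, "ax": 0, "ay": 0, "az": 0}, {"dx": 0, "dy": 0.012, "dz": 0.001, "ax": 0, "ay": 0, "az": 0}]}}

```text
time_s: 4.15
tcp_pos: [0.4802, 0.1243, 0.1041]
eef_rot: [0.107, 0.699, -0.106, 0.7]
force: [-1.8, -1.1, -0.2]
width: 0.0004
```

```bash
python3 - <<'E'
from h import *
cv2.imwrite("pics/wrist4.png",r.snapshot("wrist")[:,:,::-1])
c=r.calibration("wrist");P=pose(CX,CY,YAW)
print([proj(c,P(-.062,y,.09)).round(1).tolist() for y in (-.018,-.01,.022,.03)])
go(-.04,-.0125,.096)
E
```

```text
[[236.6, 202.1], [250.5, 202.2], [305.8, 202.4], [319.6, 202.5]]
target [0.4787 0.1188 0.104 ] d [ 0.2 -5.6  0.1] mm; turn [ 0.23  0.07 -0.06]
t 4.2 tcp [0.4803 0.1242 0.1042] F [-1.38 -1.02  0.3 ] w 0.0005
```

View pics/wrist4.png

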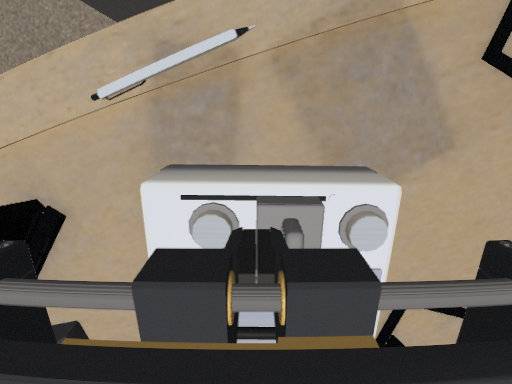

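The hood's right edge is at px 322 against 319.6 predicted at the stop, so the tab is about at its stop. A small extra push will show whether the force rises there.

>>> {"name": "play_rows", "arguments": {"motion": [{"dx": 0, "dy": 0.001, "dz": 0, "ax": 0, "ay": 0, "az": 0}, {"dx": 0, "dy": 0.002, "dz": 0, "ax": 0, "ay": 0, "az": 0}, {"dx": 0, "dy": 0.002, "dz": 0, "ax": 0, "ay": 0, "az": 0}]}}

```text
time_s: 4.45
tcp_pos: [0.4803, 0.1244, 0.1042]
eef_rot: [0.106, 0.699, -0.108, 0.699]
force: [-2.2, -4.9, 1.1]
width: 0.0005
```

The arm didn't move and the force rose to about 5 N, so the tab is at its stop. I'll back off, lift and measure the uncovered button.

>>> {"name": "play_rows", "arguments": {"motion": [{"dx": 0, "dy": -0.01, "dz": 0, "ax": 0, "ay": 0, "az": 0}, {"dx": 0, "dy": -0.03, "dz": 0, "ax": 0, "ay": 0, "az": 0}, {"dx": -0.03, "dy": -0.05, "dz": 0, "ax": 0, "ay": 0, "az": 0}, {"dx": -0.065, "dy": -0.07, "dz": 0, "ax": 0, "ay": 0, "az": 0}, {"dx": -0.1, "dy": -0.085, "dz": 0, "ax": 0, "ay": 0, "az": 0}, {"dx": -0.1, "dy": -0.09, "dz": 0, "ax": 0, "ay": 0, "az": 0}, {"dx": -0.1, "dy": -0.09, "dz": 0, "ax": 0, "ay": 0, "az": 0}]}}

```text
time_s: 5.03
tcp_pos: [0.4551, 0.0373, 0.2063]
eef_rot: [0.108, 0.697, -0.108, 0.701]
force: [-0.1, 0.1, -0.8]
width: 0.0001
```

```bash
python3 - <<'E'
from h import *
import pickle
c=r.calibration("wrist"); im=r.snapshot("wrist"); pickle.dump(c,open("w5.pkl","wb"))
cv2.imwrite("pics/wrist5.png",cv2.resize(im[100:280,180:440,::-1],None,fx=3,fy=3,interpolation=cv2.INTER_CUBIC))
cv2.imwrite("pics/scene5.png",cv2.resize(r.snapshot("scene")[180:285,195:305,::-1],None,fx=5.5,fy=5.5,interpolation=cv2.INTER_CUBIC))
cv2.imwrite("pics/top5.png",cv2.resize(r.snapshot("top")[140:240,215:335,::-1],None,fx=6,fy=6,interpolation=cv2.INTER_CUBIC))
P=pose(CX,CY,YAW)
print([(proj(c,P(*p)).round(1)-[180,100])*3 for p in [(-.04,-.038,.082),(-.04,.062,.082),(-.062,.03,.09),(-.062,-.01,.09)]])
go(-.04,-.038,.09)
E
```

```text
[array([410.1, 252.6]), array([708. , 252.9]), array([635.1, 192. ]), array([509.4, 191.1])]
target [0.471  0.0945 0.098 ] d [1.057e+02 5.780e+01 1.000e-01] mm; turn [0.19 0.02 0.05]
t 5.1833 tcp [0.4536 0.0395 0.2038] F [1.19 0.58 0.02] w 0.0003
```

View pics/wrist5.png

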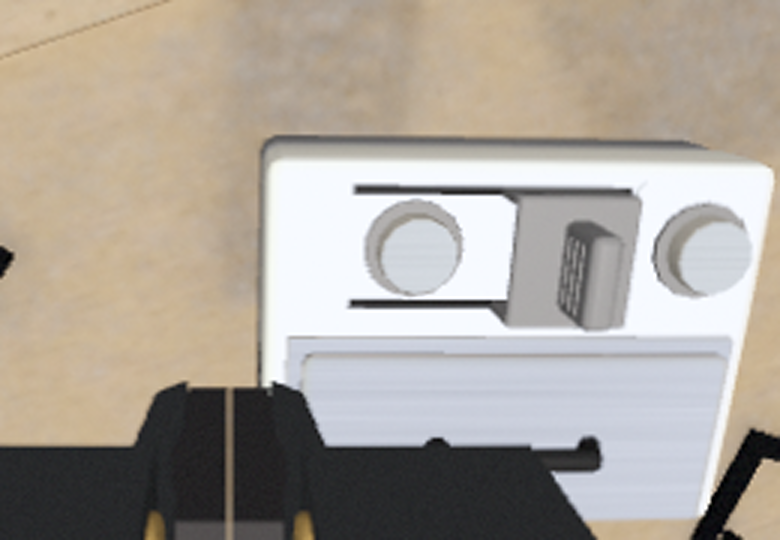

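View pics/scene5.png

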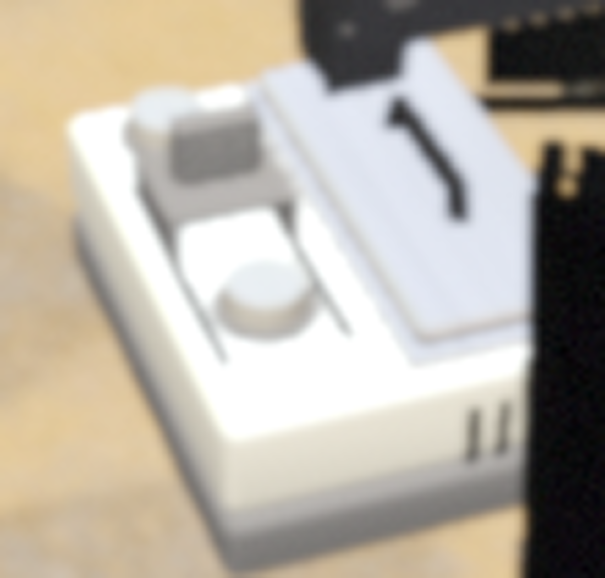

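View pics/top5.png

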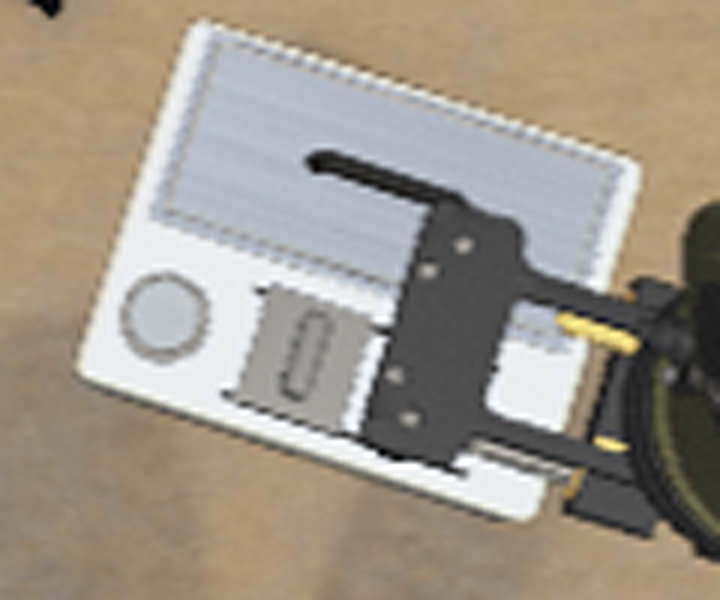

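The start button is uncovered, with its top at wrist zoom (418,255). I predicted (410,253). In the scene zoom its top is at about (267,286). I'll triangulate it.

```bash
python3 - <<'E'
from h import *
import pickle
c=pickle.load(open("w5.pkl","rb"));S=r.calibration("scene")
zw=lambda x,y:((x+.5)/3-.5+180,(y+.5)/3-.5+100)
zs=lambda x,y:((x+.5)/5.5-.5+195,(y+.5)/5.5-.5+180)
p,e=tri(c,zw(418,255),S,zs(267,286));print(p,e,onz(c,*zw(418,255),.082),onz(S,*zs(267,286),.082),"model",pose(CX,CY,YAW)(-.04,-.038,.082))
go(-.04,-.038,.094)
E
```

```text
[0.47204075 0.09727535 0.07967151] 0.001991994394285351 [0.47220088 0.09655291 0.082     ] [0.46920406 0.09512994 0.082     ] model [0.47101077 0.09451512 0.082     ]
target [0.471  0.0945 0.102 ] d [1.017e+02 5.780e+01 1.000e-01] mm; turn [0.19 0.02 0.05]
t 5.1833 tcp [0.4536 0.0395 0.2038] F [1.19 0.58 0.02] w 0.0003
```

>>> {"name": "play_rows", "arguments": {"motion": [{"dx": 0, "dy": 0.03, "dz": 0, "ax": 0, "ay": 0, "az": 0}, {"dx": 0.02, "dy": 0.05, "dz": 0, "ax": 0, "ay": 0, "az": 0}, {"dx": 0.05, "dy": 0.058, "dz": 0, "ax": 0, "ay": 0, "az": 0}, {"dx": 0.08, "dy": 0.0585, "dz": 0, "ax": 0, "ay": 0, "az": 0}, {"dx": 0.1, "dy": 0.0585, "dz": 0, "ax": 0, "ay": 0, "az": 0}, {"dx": 0.1, "dy": 0.0585, "dz": 0, "ax": 0, "ay": 0, "az": 0}, {"dx": 0.1, "dy": 0.0585, "dz": 0, "ax": 0, "ay": 0, "az": 0}, {"dx": 0.1, "dy": 0.0585, "dz": 0, "ax": 0, "ay": 0, "az": 0}]}}

```text
time_s: 5.85
tcp_pos: [0.4713, 0.0957, 0.1039]
eef_rot: [0.106, 0.699, -0.107, 0.699]
force: [0.7, -0.4, 0.4]
width: 0.0003
```

```bash
python3 - <<'E'
from h import *
cv2.imwrite("pics/scene6.png",cv2.resize(r.snapshot("scene")[180:285,195:305,::-1],None,fx=5.5,fy=5.5,interpolation=cv2.INTER_CUBIC))
cv2.imwrite("pics/wrist6.png",r.snapshot("wrist")[:,:,::-1])
go(-.04,-.038,.075)
E
```

```text
target [0.471  0.0945 0.083 ] d [21.7 -1.2 -0.5] mm; turn [ 0.19  0.12 -0.02]
t 5.95 tcp [0.4718 0.0955 0.1047] F [-1.11 -0.15 -0.08] w 0.0004
```

View pics/scene6.png

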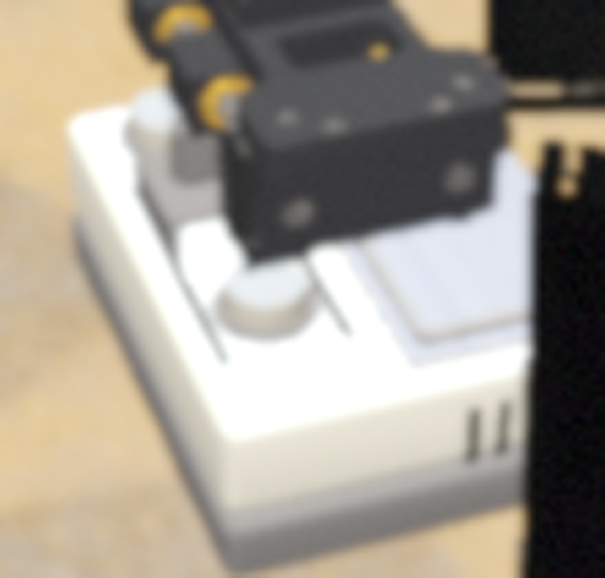

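View pics/wrist6.png

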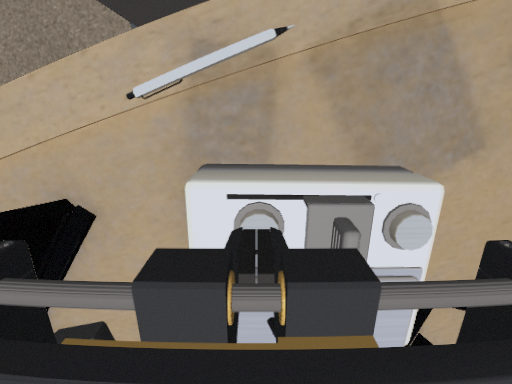

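The fingers are centred over the start button: in the wrist view the button is at (259,225) and the fingertips at (257,230). The hood and the other button are clear, so I'll press in stages.

>>> {"name": "play_rows", "arguments": {"motion": [{"dx": 0.008, "dy": 0, "dz": -0.001, "ax": 0, "ay": 0, "az": 0}, {"dx": 0.012, "dy": 0, "dz": -0.001, "ax": 0, "ay": 0, "az": 0}, {"dx": 0.014, "dy": 0, "dz": -0.001, "ax": 0, "ay": 0, "az": 0}, {"dx": 0.016, "dy": 0, "dz": -0.001, "ax": 0, "ay": 0, "az": 0}, {"dx": 0.018, "dy": 0, "dz": -0.001, "ax": 0, "ay": 0, "az": 0}, {"dx": 0.02, "dy": 0, "dz": -0.001, "ax": 0, "ay": 0, "az": 0}, {"dx": 0.021, "dy": 0, "dz": -0.001, "ax": 0, "ay": 0, "az": 0}, {"dx": 0.021, "dy": 0, "dz": -0.001, "ax": 0, "ay": 0, "az": 0}]}}

```text
time_s: 6.62
tcp_pos: [0.4709, 0.0958, 0.0844]
eef_rot: [0.107, 0.698, -0.107, 0.7]
force: [-1.2, -1.0, 10.5]
width: 0.0005
```

>>> {"name": "play_rows", "arguments": {"motion": [{"dx": 0.001, "dy": 0, "dz": 0, "ax": 0, "ay": 0, "az": 0}, {"dx": 0.002, "dy": 0, "dz": 0, "ax": 0, "ay": 0, "az": 0}, {"dx": 0.002, "dy": 0, "dz": 0, "ax": 0, "ay": 0, "az": 0}]}}

```text
time_s: 6.87
tcp_pos: [0.4709, 0.0957, 0.0842]
eef_rot: [0.107, 0.698, -0.106, 0.7]
force: [-3.4, -0.1, 25.5]
width: 0.0004
```

It's on its stop: 25 N with only 0.2 mm more movement. I'll lift clear and check.

>>> {"name": "play_rows", "arguments": {"motion": [{"dx": -0.015, "dy": 0, "dz": 0, "ax": 0, "ay": 0, "az": 0}, {"dx": -0.04, "dy": -0.005, "dz": 0, "ax": 0, "ay": 0, "az": 0}, {"dx": -0.075, "dy": -0.025, "dz": 0, "ax": 0, "ay": 0, "az": 0}, {"dx": -0.11, "dy": -0.05, "dz": 0, "ax": 0, "ay": 0, "az": 0}, {"dx": -0.125, "dy": -0.06, "dz": 0, "ax": 0, "ay": 0, "az": 0}, {"dx": -0.125, "dy": -0.06, "dz": 0, "ax": 0, "ay": 0, "az": 0}, {"dx": -0.125, "dy": -0.06, "dz": 0, "ax": 0, "ay": 0, "az": 0}, {"dx": -0.125, "dy": -0.06, "dz": 0, "ax": 0, "ay": 0, "az": 0}]}}

```text
time_s: 7.53
tcp_pos: [0.4525, 0.0392, 0.2085]
eef_rot: [0.107, 0.698, -0.106, 0.7]
force: [0.3, -0.4, -0.7]
width: 0.0004
```

```bash
python3 - <<'E'
from h import *
c=r.calibration("wrist"); im=r.snapshot("wrist")
cv2.imwrite("pics/wrist7.png",cv2.resize(im[100:280,180:440,::-1],None,fx=3,fy=3,interpolation=cv2.INTER_CUBIC))
cv2.imwrite("pics/scene7.png",cv2.resize(r.snapshot("scene")[180:285,195:305,::-1],None,fx=5.5,fy=5.5,interpolation=cv2.INTER_CUBIC))
P=pose(CX,CY,YAW)
print([(proj(c,P(*p)).round(1)-[180,100])*3 for p in [(-.04,-.038,.082),(-.04,-.038,.076),(-.04,.062,.082),(-.062,.03,.09),(-.062,-.01,.09)]])
go(-.04,-.038,.09)
E
```

```text
[array([405. , 261.6]), array([401.4, 256.8]), array([699.6, 263.4]), array([627.3, 203.1]), array([503.1, 201.9])]
target [0.471  0.0945 0.098 ] d [110.   58.1   1.5] mm; turn [ 0.29  0.1  -0.03]
t 7.6333 tcp [0.4521 0.0395 0.208 ] F [-0.03  0.72 -0.35] w 0.0008
```

View pics/wrist7.png

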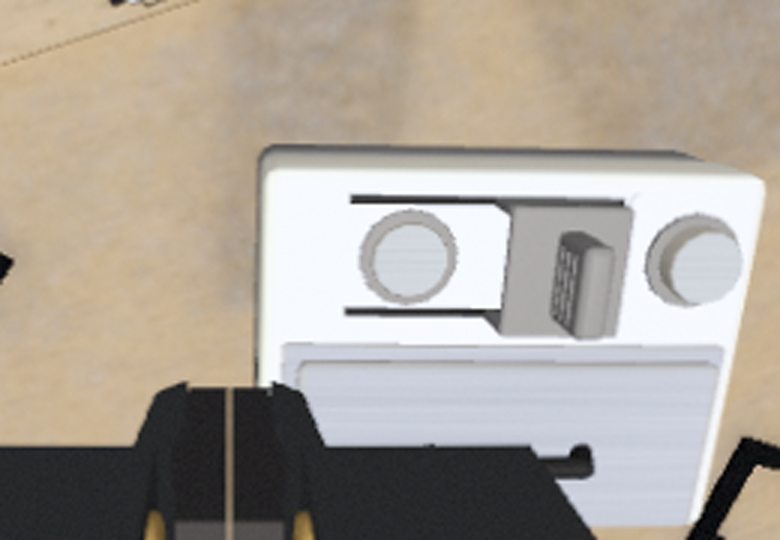

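View pics/scene7.png

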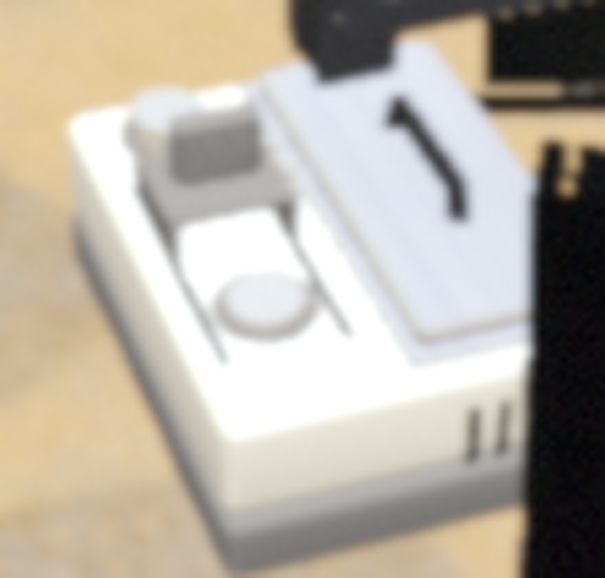

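In both views the start button now sits low in its collar, at wrist zoom (409,257). The tab is still aside, with the hood at 503–633, and the other button is still up at (705,265). The arm is clear, so I'm handing in.

```bash
python3 -c "
from bench import r
print(r.close_job())"
```

```text
the job is handed in; nothing more can be done
None
```

The cleaner is started: the child-lock tab is fully aside, the start button is all the way down, and I handed the job in at about 7.6 s of the 34 s. No verdict was reported back.

- **Tab:** I pushed the fin to +y with the closed fingers until it stopped. The last 2 mm push gave no movement and about 5 N. The first push left it at only about 38 mm, so I pushed a second time.
- **Start button:** I pressed it with the closed fingertips, reaching about 76 mm above the table. That matches 6 mm of travel, and it held at 25 N with only 0.2 mm more movement.
- **Final check:** After I lifted clear, the wrist and scene pictures showed the tab still aside and the start button down in its collar. The other button still looked up, and the force readings were near zero.
- **Disagreements:** Different views of the start button's position differed by up to 2–3 mm, partly because the arm was still settling. The height I measured for it was 80 mm against the 82 mm given. Both were small enough to act on.

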